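Find the through-drilled display block at the model fair

ROBOT

A 7-joint arm with a two-finger parallel gripper is mounted at the origin on the work surface. World frame = base frame: x ahead of the robot, y to its left, z up, the work surface at z = 0. Lengths are in m, angles in degrees, forces in N, time in s.
With the tool pointing down it reaches from about 0.425 to 0.875 m from the base axis. Payload 4.7 kg.
Tool frame: the origin (TCP) lies at the very end of the fingers, on their centre line; the grasp point (between the pads) lies 19 mm behind it; z points along the fingers, x is the direction in which the jaws open and shut, and the axes are right-handed (so a half turn about z gives the same grasp; the last joint's range is limited). The gripper opens to 87 mm and grips with 3 to 60 N. Pads are 19 mm wide; open, the fingers measure 117 mm over their backs; the gripper's body (75 mm by 190 mm) begins 51 mm behind the grasp point.
Start: joints at [74.433, 18.392, -4.016, 83.108, 1.295, 78.541, -3.26], TCP at [0.183, -0.624, 0.223] pointing down, gripper open.
Joint ranges: [-163.93, 163.93], [-17.29, 119.83], [-79.2, 71.16], [3.27, 140.29], [-89.18, 269.18], [5.43, 117.66], [-154.24, 154.24]. Speed limits (degrees/s): [147.25, 147.25, 180, 180, 180, 180, 180].

INTERFACE

Orientations are given as [roll, pitch, yaw] about the fixed x, y, z axes, in that order (R = Rz(yaw) Ry(pitch) Rx(roll)).
In Python, from cell import sensors, vision, env gives the robot as it stands.
- The arm moves only by the shell command python3 -m inch 'ROWS' [OPENING] [FORCE]. ROWS is a JSON object of lists of equal length, an entry for each row: "dp": the shift along the tool's x, y, z in m, a list of three; "turn": the turn about the tool's z in degrees. A call has 1 to 8 rows; each row shifts and turns the commanded pose from where the row before left it, along the tool's axes as they then stand; what a row does not reach is not made up. A row lasts 1/8 s, in which the tool goes at most 62.5 mm and 10.7 degrees, less where a joint would pass 70% of its speed; a pose out of reach is approached as far as the arm can. A call is refused whole if a number of a shift passes 0.0625 or a number of a turn 10.7, either way. A call with a gripper value outside its range is refused whole. OPENING is the closure, from -1 (fully open) to 1 (shut), set as the call begins (- or left out, the last holds). The fingers move at their own pace and stop on an object; FORCE is the grip in N (left out, the last holds). Time passes only in rows, so rows that do not move let the fingers close. It gives the time, the measured TCP pose, the force and the opening at its end, in the units of the state.
- sensors.get_obs(): the state, without advancing time (a new reading comes with each control period).
- vision.read_camera(name): name is "scene" or "side" or "wrist"; returns the picture (420x560x3 uint8, blue, green, red); there is no depth.
- vision.get_calibration(name): a dict with "K" (3x3 intrinsics, pixels), "pose" (4x4, takes a point from camera to world coordinates). Camera axes: x right, y down, z forward; pixel columns grow to the right and rows downward; lengths in m; the calibration is good to about 2 mm. The wrist camera is an equidistant fisheye: a pixel r from the principal point sees the ray r / f radians off the axis. A picture is of the moment at which its call begins: read the wrist's pose just before it. get_calibration takes no time and is no camera call; for the wrist camera it gives the pose at the moment of the call.
- env.sign_off(): hands the job in, once; it reports no verdict.
The state is a dict: "time_s": time; "qpos": joint angles; "joint_velocities": joint speeds; "effort": joint torques, N m; "tool_pos": TCP position; "tool_rot": TCP orientation; "force": force on the tool from outside, world axes, zero at the start; "wrist_torque": the same for the moment, N m; "grip_width": finger opening in m.
Only numpy, scipy, OpenCV 4.12 (cv2) and the standard library are available. Lean on these libraries where they do the work, as an engineer would, in place of code of your own. Each camera call takes 0.05 s, during which the arm holds its last target.

TASK

One of the three wooden display blocks is drilled right through, the other two are blind: probe their bores with the pin from the blue stand to find out which. Leave the pin standing right down through the good block, tip at the table, and that block where it stands; set the two blind blocks upright on the floor of the red reject tray. Do not tip over a block or drop the pin on its side, and leave the other goods on the table alone.

Things in the scene. Friction and masses are not known exactly. Their poses are not given: they have to be found in the camera images.
- block_a_center (a point): centre (35 above the underside) of one of three identical-looking loose wooden blocks with small red marks, 50 (x) x 90 (y) x 70 (z), about 0.27 kg, on the table. On its vertical centre line is a bore, 16 diameter at the mouth in the top face: in one block, drawn afresh each time, right through to the table; in the two others blind, with a firm bottom about 33 below the top face.
- block_b_center (a point): centre (35 above the underside) of one of three identical-looking loose wooden blocks with small red marks, 50 (x) x 90 (y) x 70 (z), about 0.27 kg, on the table. On its vertical centre line is a bore, 16 diameter at the mouth in the top face: in one block, drawn afresh each time, right through to the table; in the two others blind, with a firm bottom about 33 below the top face.
- block_c_center (a point): centre (35 above the underside) of one of three identical-looking loose wooden blocks with small red marks, 50 (x) x 90 (y) x 70 (z), about 0.27 kg, on the table. On its vertical centre line is a bore, 16 diameter at the mouth in the top face: in one block, drawn afresh each time, right through to the table; in the two others blind, with a firm bottom about 33 below the top face.
- pin_grip (a point): middle of the yellow square handle, 24 x 24 x 58 tall, of the loose probe pin (0.12 kg); 131 above the pin's tip; handle faces look along x and y, z points up. Handle spans 102 to 160 above the tip. The pin starts upright in the stand, its tip on the table; once through a block with its tip on the table, its handle is still 32 clear of the block.
- pin_tip (a point): lower end of the probe pin's steel shaft, 12 diameter and 100 long below the handle; the pin is 160 long overall; z runs up the pin
- stand: fixed blue pin stand, 70 x 70 x 55 high with a 14.5 vertical hole right down to the table at its centre; origin at the centre of its underside
- tray_floor (a point): centre of the inner floor of the fixed open red reject tray, 5 above the table; tray outside 200 (x) x 140 (y) x 25 high, walls 5; room for two blocks side by side along x, their long sides along y
- carton_red: bystander: red kit box with white label, 70 x 160 x 50 high; origin at the centre of its underside
- carton_blue: bystander: blue and yellow kit box, 90 x 140 x 45 high; origin at the centre of its underside
- carton_white: bystander: white kit box with red label, 60 x 100 x 35 high; origin at the centre of its underside
- jar: bystander: paint jar with green lid, 48 diameter x 70 high; origin at the centre of its underside
- tin: bystander: grey tin, 60 diameter x 80 high; origin at the centre of its underside
- wagon: bystander: green model wagon on a strip of track, 45 x 150 x 50 high; origin at the centre of its underside
Mind the look-alikes: they are no part of the job. Leave any pink look-alike of the part that bears block_c_center alone. Leave any orange look-alike of the part that bears block_b_center alone.

How it is judged (in metres and radians):
At the end, for the whole second after the job is handed in: The pin stands in a bore (within 0.2 rad of upright), its tip within 10 mm of that block's underside; that block is upright, within 40 mm of its start; the other two blocks stand upright (0.1 rad), flat on the floor inside the red tray; blocks and pin are at rest (0.02 m/s) (((x of pin_tip in the frame of block_a_center between -0.008 and 0.008 m and y of pin_tip in the frame of block_a_center between -0.008 and 0.008 m and z of pin_tip in the frame of block_a_center below -0.025 m and angle between pin_tip's own z axis and vertical below 0.2 rad and distance of block_a_center from where it was at the start of the episode below 0.04 m and angle between each of block_a_center, block_b_center, block_c_center's own z axis and vertical below 0.1 rad and x of block_b_center in the frame of tray_floor between -0.08 and 0.08 m and y of block_b_center in the frame of tray_floor between -0.055 and 0.055 m and z of block_b_center in the frame of tray_floor between 0.03 and 0.04 m and x of block_c_center in the frame of tray_floor between -0.08 and 0.08 m and y of block_c_center in the frame of tray_floor between -0.055 and 0.055 m and z of block_c_center in the frame of tray_floor between 0.03 and 0.04 m) or (x of pin_tip in the frame of block_b_center between -0.008 and 0.008 m and y of pin_tip in the frame of block_b_center between -0.008 and 0.008 m and z of pin_tip in the frame of block_b_center below -0.025 m and angle between pin_tip's own z axis and vertical below 0.2 rad and distance of block_b_center from where it was at the start of the episode below 0.04 m and angle between each of block_b_center, block_a_center, block_c_center's own z axis and vertical below 0.1 rad and x of block_a_center in the frame of tray_floor between -0.08 and 0.08 m and y of block_a_center in the frame of tray_floor between -0.055 and 0.055 m and z of block_a_center in the frame of tray_floor between 0.03 and 0.04 m and x of block_c_center in the frame of tray_floor between -0.08 and 0.08 m and y of block_c_center in the frame of tray_floor between -0.055 and 0.055 m and z of block_c_center in the frame of tray_floor between 0.03 and 0.04 m) or (x of pin_tip in the frame of block_c_center between -0.008 and 0.008 m and y of pin_tip in the frame of block_c_center between -0.008 and 0.008 m and z of pin_tip in the frame of block_c_center below -0.025 m and angle between pin_tip's own z axis and vertical below 0.2 rad and distance of block_c_center from where it was at the start of the episode below 0.04 m and angle between each of block_c_center, block_a_center, block_b_center's own z axis and vertical below 0.1 rad and x of block_a_center in the frame of tray_floor between -0.08 and 0.08 m and y of block_a_center in the frame of tray_floor between -0.055 and 0.055 m and z of block_a_center in the frame of tray_floor between 0.03 and 0.04 m and x of block_b_center in the frame of tray_floor between -0.08 and 0.08 m and y of block_b_center in the frame of tray_floor between -0.055 and 0.055 m and z of block_b_center in the frame of tray_floor between 0.03 and 0.04 m)) and linear speed of each of block_a, block_b, block_c, pin below 0.02 m/s); the robot touches nothing.
It fails at once if a bystander is shifted by more than 30 mm (distance of any of carton_red, carton_blue, carton_white, jar, tin, wagon from where it was at the start of the episode above 0.03 m).
It fails at once if a block is tipped over (angle between any of block_a_center, block_b_center, block_c_center's own z axis and vertical above 0.7 rad).
It fails at once if the pin is dropped flat (angle between pin_tip's own z axis and vertical above 1.2 rad).
It also fails if it takes over 72 s, if anything falls off the work surface, if the arm or the gripper's body presses on something with over 40 N, if the wrist force passes 120 N, or if a joint passes its speed limit or range.

## Working session

There is one attempt and no reset: what is moved stays moved. The work goes in short steps, Python scripts to look and compute and a shell command to move; the robot and the scene stay as the last step left them, time stands still between calls to the robot, and variables do not carry over. Pictures are saved under pics/ and viewed, and the job is handed in when it is done.

```bash
ls; mkdir -p pics; python3 - <<'E'
from cell import sensors, vision, env
import cv2
o=sensors.get_obs(); print(o)
for n in ["scene","side","wrist"]:
    c=vision.get_calibration(n); print(n,c)
    cv2.imwrite(f"pics/{n}0.png",vision.read_camera(n))
E
```

```text
pics
{'time_s': 0.0, 'qpos': array([74.43196337, 18.44050664, -4.01626348, 83.17595806,  1.29481215,
       78.54085093, -3.26087613]), 'joint_velocities': array([-0.02582793, -0.02790978,  0.04680682, -0.02009553, -0.02684221,
        0.04340639, -0.0965106 ]), 'effort': array([ 3.11517142e-04, -4.91301048e+01, -4.04193308e-01, -3.12530279e+01,
       -6.42041839e-02,  4.36402566e-02,  1.88971903e-04]), 'tool_pos': array([ 0.18305999, -0.62310136,  0.22143597]), 'tool_rot': array([ 1.79994612e+02,  1.12077214e-01, -7.36224145e+01]), 'force': array([-0.03048084, -0.5256116 , -0.54832297]), 'wrist_torque': array([-0.01102852, -0.04552888, -0.00109837]), 'grip_width': 0.08710926956181302}
scene {'K': array([[451.6016172 ,   0.        , 282.01203009],
       [  0.        , 451.6016172 , 215.60207552],
       [  0.        ,   0.        ,   1.        ]]), 'pose': array([[ 0.1988802 ,  0.66885238, -0.71629824,  1.40648433],
       [ 0.97997349, -0.14313241,  0.13843797, -0.18437266],
       [-0.00993092, -0.72948585, -0.6839238 ,  0.96900786],
       [ 0.        ,  0.        ,  0.        ,
[... 253 characters left out ...]
      [-0.08377794,  0.62551417, -0.7757018 ,  0.82989579],
       [ 0.00390607, -0.77822632, -0.62797177,  0.78718994],
       [ 0.        ,  0.        ,  0.        ,  1.        ]])}
wrist {'K': array([[325.1922621 ,   0.        , 275.07248862],
       [  0.        , 325.1922621 , 204.77723764],
       [  0.        ,   0.        ,   1.        ]]), 'pose': array([[ 2.81896940e-01, -9.30871926e-01, -2.32403899e-01,
         2.46370618e-01],
       [-9.59444306e-01, -2.73718732e-01, -6.74142336e-02,
        -6.04517275e-01],
       [-8.59283138e-04,  2.41982464e-01, -9.70280242e-01,
         3.83087373e-01],
       [ 0.00000000e+00,  0.00000000e+00,  0.00000000e+00,
         1.00000000e+00]])}
```

View pics/scene0.png

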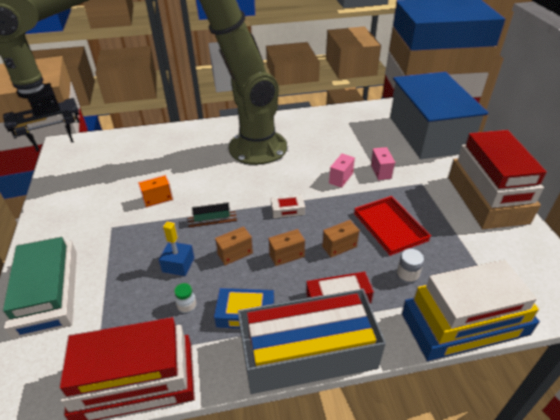

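View pics/side0.png

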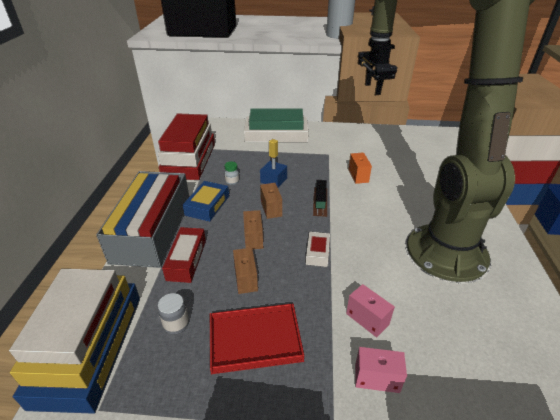

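View pics/wrist0.png

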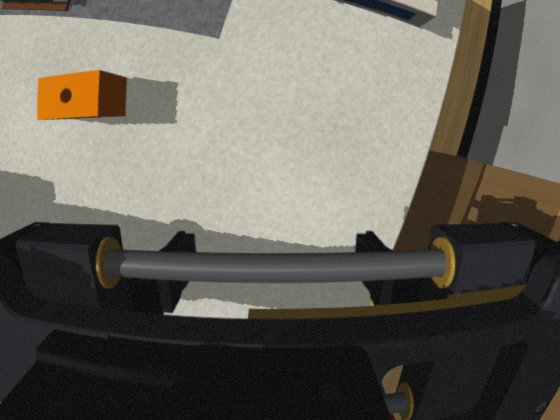

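The scene picture shows the pin and stand at (175,250), wooden blocks at (234,245), (286,247) and (340,237), and the tray at (392,223). The side picture shows the same layout. The orange decoy and two pink ones are off to the side. Next I'll view enlarged crops.

```bash
cat > h.py <<'E'
import numpy as np, cv2
from cell import sensors, vision, env
def ray(n,u,v,cal=None):
    c=cal or vision.get_calibration(n);K=c["K"];P=c["pose"]
    x=(u-K[0,2])/K[0,0];y=(v-K[1,2])/K[1,1]
    if n=="wrist":
        r=np.hypot(x,y);d=np.array([x/r*np.sin(r),y/r*np.sin(r),np.cos(r)]) if r>1e-9 else np.array([0,0,1.])
    else: d=np.array([x,y,1.]);d/=np.linalg.norm(d)
    return P[:3,3],P[:3,:3]@d
def onz(n,u,v,z,cal=None):
    o,d=ray(n,u,v,cal);return o+d*(z-o[2])/d[2]
def proj(n,p,cal=None):
    c=cal or vision.get_calibration(n);K=c["K"];P=c["pose"]
    q=P[:3,:3].T@(np.array(p)-P[:3,3])
    if n=="wrist":
        t=np.arctan2(np.hypot(q[0],q[1]),q[2]);s=np.hypot(q[0],q[1])+1e-12
        return K[0,0]*t*q[0]/s+K[0,2],K[1,1]*t*q[1]/s+K[1,2]
    return K[0,0]*q[0]/q[2]+K[0,2],K[1,1]*q[1]/q[2]+K[1,2]
def tri(rays):
    A=np.zeros((3,3));b=np.zeros(3)
    for o,d in rays:
        M=np.eye(3)-np.outer(d,d);A+=M;b+=M@o
    return np.linalg.solve(A,b)
E
python3 - <<'E'
import cv2
a=cv2.imread('pics/scene0.png')[190:300,130:440]
cv2.imwrite('pics/sc_crop.png',cv2.resize(a,None,fx=2.5,fy=2.5,interpolation=cv2.INTER_CUBIC))
a=cv2.imread('pics/side0.png')[130:380,190:340]
cv2.imwrite('pics/si_crop.png',cv2.resize(a,None,fx=2.4,fy=2.4,interpolation=cv2.INTER_CUBIC))
E
```

```text
(no output)
```

View pics/sc_crop.png

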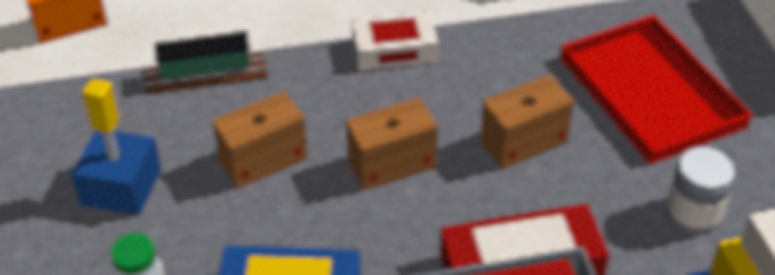

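View pics/si_crop.png

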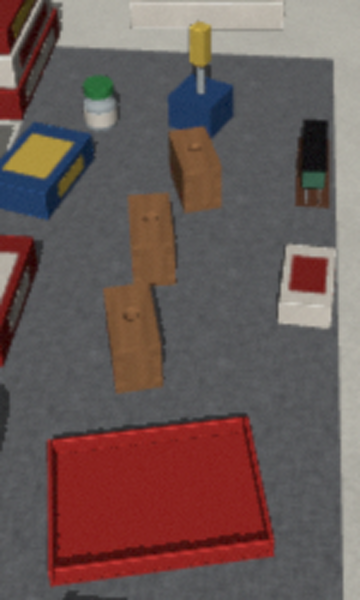

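```bash
python3 - <<'E'
from h import *
np.set_printoptions(precision=4,suppress=True)
S=lambda u,v:(u/2.5+130,v/2.5+190)
D=lambda u,v:(u/2.4+190,v/2.4+130)
hs=[(259,119),(392,123),(529,101)];hd=[(195,147),(150,217),(130,315)]
for a,b in zip(hs,hd):
    print(onz("scene",*S(*a),.07),onz("side",*D(*b),.07),tri([ray("scene",*S(*a)),ray("side",*D(*b))]))
print("front top edges scene")
for a,b in [((235,148),(304,121)),((364,151),(437,127)),((502,127),(572,103))]:
    p,q=onz("scene",*S(*a),.07),onz("scene",*S(*b),.07);print(p,q,np.linalg.norm(q-p),np.degrees(np.arctan2(*(q-p)[1::-1])))
print("handle top centre",onz("scene",*S(101,85),.16),onz("side",*D(200,26),.16),tri([ray("scene",*S(101,85)),ray("side",*D(200,26))]))
print("tray rim corners scene",[onz("scene",*S(*a),.025) for a in [(562,45),(655,16),(748,115),(652,160)]])
print("tray rim corners side",[onz("side",*D(*a),.025) for a in [(50,440),(246,418),(272,548),(50,572)]])
# stand top corners
print("stand",[onz("scene",*S(*a),.055) for a in [(88,133),(75,171),(135,186),(159,145)]])
E
```

```text
[ 0.5242 -0.1513  0.07  ] [ 0.5166 -0.1486  0.07  ] [ 0.5181 -0.152   0.0659]
[ 0.5609 -0.0084  0.07  ] [ 0.5549 -0.0044  0.07  ] [ 0.5562 -0.008   0.066 ]
[0.5595 0.1491 0.07  ] [0.5533 0.1549 0.07  ] [0.5545 0.1507 0.0652]
front top edges scene
[ 0.5622 -0.1821  0.07  ] [ 0.5376 -0.1029  0.07  ] 0.08282052185549729 107.23487857307012
[ 0.5954 -0.0465  0.07  ] [0.5771 0.0387 0.07  ] 0.08710331990275329 102.13532243189049
[0.592  0.1084 0.07  ] [0.5725 0.1952 0.07  ] 0.08898075754458634 102.62676745510193
handle top centre [ 0.53   -0.3082  0.16  ] [ 0.5251 -0.3056  0.16  ] [ 0.5259 -0.3091  0.1573]
tray rim corners scene [array([0.4313, 0.2346, 0.025 ]), array([0.4035, 0.3676, 0.025 ]), array([0.5921, 0.4073, 0.025 ]), array([0.6351, 0.2727, 0.025 ])]
tray rim corners side [array([0.6139, 0.2849, 0.025 ]), array([0.425, 0.242, 0.025]), array([0.3934, 0.3805, 0.025 ]), array([0.5833, 0.4194, 0.025 ])]
stand [array([ 0.4913, -0.3402,  0.055 ]), array([ 0.5457, -0.3548,  0.055 ]), array([ 0.5807, -0.2922,  0.055 ]), array([ 0.5262, -0.2636,  0.055 ])]
```

```bash
python3 -m inch '{"dp":[[-0.026,-0.042,0],[-0.026,-0.042,0],[-0.026,-0.042,0],[-0.026,-0.042,0],[-0.026,-0.042,0],[-0.026,-0.042,0],[-0.026,-0.042,0],[-0.024,-0.042,0]],"turn":[0,0,0,0,0,0,0,0]}' -1; python3 -m inch '{"dp":[[0,0,0],[0,0,0]],"turn":[0,0]}'
python3 - <<'E'
from h import *
c=vision.get_calibration("wrist");im=vision.read_camera("wrist");cv2.imwrite("pics/w1.png",im);np.save("w1.npy",c["pose"])
E
```

```text
time_s: 1.15
tool_pos: [0.4483, -0.3299, 0.2224]
tool_rot: [180.0, -0.0, -73.6]
force: [-0.1, -1.1, -0.4]
grip_width: 0.0869
time_s: 1.4
tool_pos: [0.4469, -0.3318, 0.2222]
tool_rot: [179.9, -0.0, -73.6]
force: [-0.1, 0.1, -0.3]
grip_width: 0.087
```

View pics/w1.png

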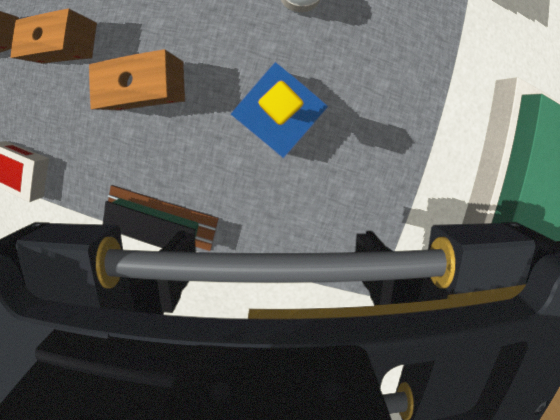

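The wrist view shows the yellow handle top at (280,102), rotated about 45° and in line with the stand. Two bores are visible at (125,79) and (37,33). I'll measure from this picture.

```bash
python3 - <<'E'
from h import *
np.set_printoptions(precision=4,suppress=True)
im=cv2.imread("pics/w1.png");c=vision.get_calibration("wrist");c["pose"]=np.load("w1.npy")
hsv=cv2.cvtColor(im,cv2.COLOR_BGR2HSV)
def big(m):
    cs,_=cv2.findContours(m,cv2.RETR_EXTERNAL,cv2.CHAIN_APPROX_NONE);return max(cs,key=cv2.contourArea)
m=cv2.inRange(hsv,(20,150,180),(35,255,255)); m[220:]=0
k=big(m);print(cv2.minAreaRect(k))
P=np.array([onz("wrist",*p[0],.16,c)[:2] for p in k],np.float32)*1000
print("handle",cv2.minAreaRect(P))
m=cv2.inRange(hsv,(100,130,60),(125,255,255));m[220:]=0
m|=cv2.inRange(hsv,(20,100,60),(35,255,255));m[220:]=0
k=big(m);P=np.array([onz("wrist",*p[0],.055,c)[:2] for p in k],np.float32)*1000
print("stand",cv2.minAreaRect(P))
for u,v in [(125,79),(37,33)]:print(onz("wrist",u,v,.07,c))
g=cv2.cvtColor(im,cv2.COLOR_BGR2GRAY)
for (u,v) in [(125,79),(37,33)]:
    s=(g[v-12:v+13,u-12:u+13]<60).astype(np.uint8);M=cv2.moments(s,True)
    a,b=u-12+M['m10']/M['m00'],v-12+M['m01']/M['m00'];print(a,b,M['m00'],onz("wrist",a,b,.07,c))
E
```

```text
((279.75, 101.75), (31.81981086730957, 32.52691650390625), 45.0)
handle ((526.611083984375, -311.58526611328125), (21.770620346069336, 22.311506271362305), 60.645774841308594)
stand ((526.8603515625, -312.3365173339844), (69.7544174194336, 69.33065032958984), 66.14604187011719)
[ 0.5189 -0.1509  0.07  ]
[ 0.556  -0.0079  0.07  ]
124.01063829787233 78.67021276595744 94.0 [ 0.519  -0.1496  0.07  ]
37.26984126984127 33.111111111111114 63.0 [ 0.5559 -0.0084  0.07  ]
```

```bash
python3 -m inch '{"dp":[[0,0,0],[0,0,0],[0,0,0],[0,0,0],[0,0,0],[0.03,-0.028,0],[0.03,-0.028,0],[0,0,0]],"turn":[-9,-9,-9,-9,-9,0,0,0]}' -0.2; python3 -m inch '{"dp":[[0,0,0]],"turn":[0]}'
python3 - <<'E'
from h import *
c=vision.get_calibration("wrist");im=vision.read_camera("wrist");cv2.imwrite("pics/w2.png",im);print(sensors.get_obs()["tool_pos"])
cv2.imwrite("pics/s2.png",vision.read_camera("side"))
E
```

```text
time_s: 2.45
tool_pos: [0.5286, -0.3101, 0.2219]
tool_rot: [-179.9, 0.0, -28.5]
force: [-0.7, -0.0, 0.9]
grip_width: 0.0526
time_s: 2.58
tool_pos: [0.5256, -0.3125, 0.2221]
tool_rot: [179.9, 0.1, -28.8]
force: [-0.9, -0.8, -0.8]
grip_width: 0.0521
[ 0.52537545 -0.31269325  0.22223773]
```

View pics/w2.png

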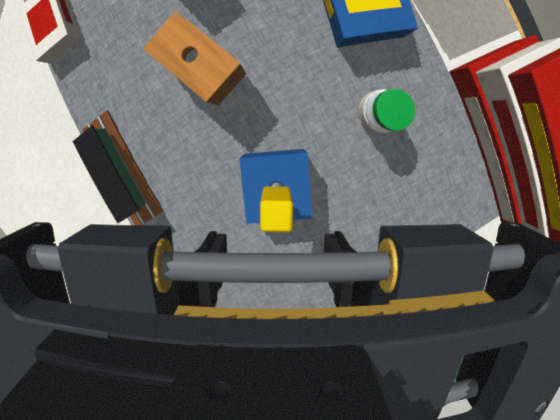

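The handle top is at (276,215), between the fingers and in line with them.

```bash
python3 - <<'E'
from h import *
np.set_printoptions(precision=4,suppress=True)
im=cv2.imread("pics/w2.png")
c=vision.get_calibration("wrist")
a=im[170:245,230:325];cv2.imwrite("pics/w2c.png",cv2.resize(a,None,fx=7,fy=7,interpolation=cv2.INTER_CUBIC))
for p in [(.5267,-.311,.16),(.5267,-.311,.102),(.5267,-.311,.055)]:print(proj("wrist",p,c))
E
```

```text
(np.float64(275.461850896736), np.float64(215.65918345968117))
(np.float64(275.37238491726737), np.float64(197.64378563077423))
(np.float64(275.321706637727), np.float64(187.4997338099744))
```

View pics/w2c.png

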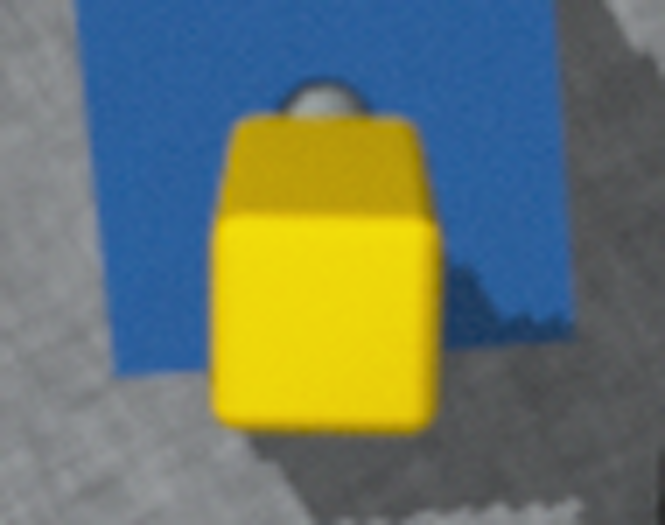

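The handle top centre comes out at (276.4,216.0) against a predicted (275.5,215.7), so the position holds. I'll descend and grip.

```bash
python3 -m inch '{"dp":[[0,-0.002,0.04],[0,0,0.04],[0,0,0.028],[0,0,0],[0,0,0]],"turn":[0,0,0,0,0]}' -0.2; python3 -m inch '{"dp":[[0,0,0],[0,0,0],[0,0,0],[0,0,0],[0,0,0]],"turn":[0,0,0,0,0]}' 1 30
```

```text
time_s: 3.3
tool_pos: [0.5282, -0.3101, 0.1161]
tool_rot: [180.0, -0.1, -28.7]
force: [-0.6, -0.1, 0.1]
grip_width: 0.0522
time_s: 3.92
tool_pos: [0.5282, -0.3092, 0.1148]
tool_rot: [180.0, -0.0, -28.6]
force: [-0.4, -0.8, 1.6]
grip_width: 0.0241
```

```bash
python3 -m inch '{"dp":[[0,0,-0.03],[0,0,-0.035],[0,0,-0.03],[-0.025,-0.032,0],[-0.025,-0.032,0],[-0.02,-0.026,0],[-0.014,-0.015,0],[0,0,0]],"turn":[0,0,0,0,0,0,0,0]}'; python3 -m inch '{"dp":[[0,0,0],[0,0,0]],"turn":[0,0]}'
python3 - <<'E'
from h import *
c=vision.get_calibration("wrist");im=vision.read_camera("wrist");cv2.imwrite("pics/w3.png",im);np.save("w3.npy",c["pose"]);print(sensors.get_obs()["tool_pos"])
E
```

```text
time_s: 4.92
tool_pos: [0.5045, -0.1757, 0.2096]
tool_rot: [180.0, -0.0, -28.5]
force: [0.7, -0.9, -1.6]
grip_width: 0.0238
time_s: 5.18
tool_pos: [0.5045, -0.1783, 0.2093]
tool_rot: [180.0, 0.0, -28.8]
force: [0.2, -0.1, -1.5]
grip_width: 0.0238
[ 0.50447638 -0.17805866  0.20930185]
```

View pics/w3.png

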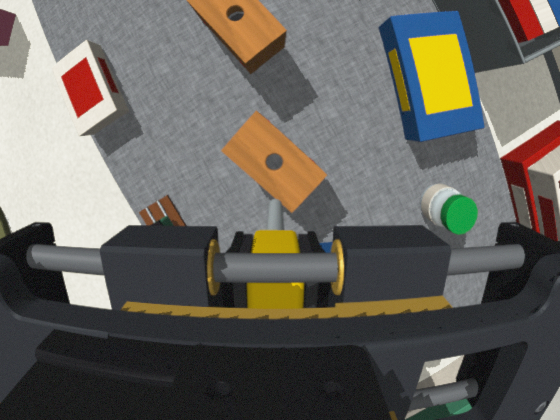

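The bore of block 1 is at (274,161), the pin tip at about (276,203), and the bore of block 2 at (236,13).

```bash
cat > bore.py <<'E'
from h import *
import sys
np.set_printoptions(precision=4,suppress=True)
def bores(pic,pose,pts,z=.07,R=14):
    im=cv2.imread(pic);c=vision.get_calibration("wrist");c["pose"]=np.load(pose)
    g=cv2.cvtColor(im,cv2.COLOR_BGR2GRAY);out=[]
    for u,v in pts:
        t,l=max(v-R,0),max(u-R,0)
        s=(g[t:v+R,l:u+R]<75).astype(np.uint8)
        n,lab,st,ce=cv2.connectedComponentsWithStats(s);i=1+np.argmax(st[1:,4])
        a,b=ce[i]+(l,t);out.append(onz("wrist",a,b,z,c));print(pic,"px",a,b,"area",st[i,4:],st[i,:4],"->",out[-1])
    return out,c
def delta(cur,yaw,tgt):
    d=np.array(tgt[:2])-np.array(cur[:2]);y=np.radians(yaw)
    return np.array([np.cos(y)*d[0]+np.sin(y)*d[1],np.sin(y)*d[0]-np.cos(y)*d[1]])
E
python3 - <<'E'
from bore import *
b,c=bores("pics/w3.png","w3.npy",[(274,161),(236,13)])
o=sensors.get_obs();T=o["tool_pos"];yaw=o["tool_rot"][2]
print("tip px pred",proj("wrist",(T[0],T[1],T[2]-.1148),c),T,yaw)
print(delta(T,yaw,b[0]))
a=cv2.imread("pics/w3.png")[105:240,210:340];cv2.imwrite("pics/w3c.png",cv2.resize(a,None,fx=4.4,fy=4.4,interpolation=cv2.INTER_CUBIC))
E
```

```text
pics/w3.png px 276.5 166.5 area [2] [16 19  2  2] -> [ 0.5191 -0.1548  0.07  ]
pics/w3.png px 234.66666666666666 12.722222222222221 area [162] [ 5  6 16 15] -> [ 0.556  -0.0065  0.07  ]
tip px pred (np.float64(274.7659051234964), np.float64(201.20412187719975)) [ 0.5045 -0.1781  0.2093] -28.739028171214493
[ 0.0016 -0.0274]
```

View pics/w3c.png

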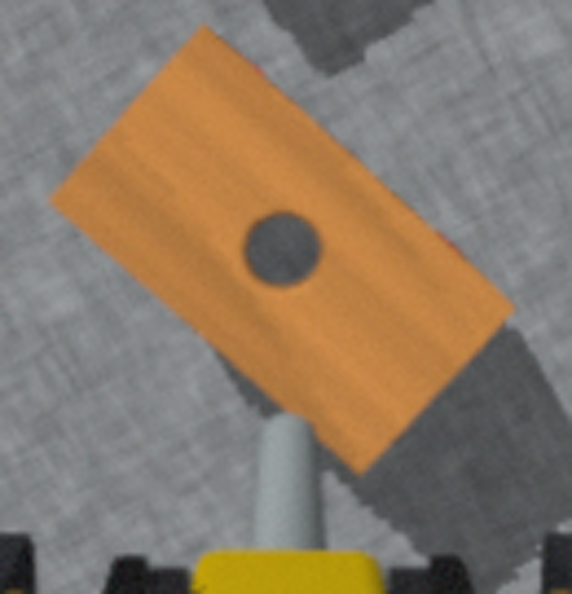

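```bash
python3 - <<'E'
from bore import *
c=vision.get_calibration("wrist");c["pose"]=np.load("w3.npy")
b=onz("wrist",274.1,161.6,.07,c);t=onz("wrist",275.9,202,.0945,c)
o=sensors.get_obs();T=o["tool_pos"];yaw=o["tool_rot"][2]
print(b,t,T,delta(T,yaw,b),delta(t,yaw,b))
# block yaw from top edges
f=lambda u,v:onz("wrist",u/4.4+210,v/4.4+105,.07,c)
P=[f(205,25),f(50,200),f(362,472),f(515,308)];
print(P,np.mean(P,0))
for i,j in ((1,2),(0,3)):print(np.degrees(np.arctan2(*(P[i]-P[j])[1::-1])))
E
```

```text
[ 0.5193 -0.1497  0.07  ] [ 0.505  -0.1792  0.0945] [ 0.5045 -0.1781  0.2093] [-0.0006 -0.032 ] [-0.0016 -0.0327]
[array([ 0.5281, -0.1005,  0.07  ]), array([ 0.4815, -0.1166,  0.07  ]), array([ 0.5111, -0.2008,  0.07  ]), array([ 0.5571, -0.1846,  0.07  ])] [ 0.5194 -0.1506  0.07  ]
109.39451978090588
109.04764246480869
```

```bash
python3 -m inch '{"dp":[[-0.001,-0.018,0],[0,-0.0145,0],[0,0,0.008],[0,0,0.007],[0,0,0]],"turn":[0,0,0,0,0]}'; python3 -m inch '{"dp":[[0,0,0]],"turn":[0]}'
python3 - <<'E'
from bore import *
c=vision.get_calibration("wrist");np.save("w4.npy",c["pose"]);im=vision.read_camera("wrist");cv2.imwrite("pics/w4.png",im)
o=sensors.get_obs();print(o["tool_pos"],delta(o["tool_pos"],o["tool_rot"][2],(.5193,-.1499)))
a=im[130:240,210:340];cv2.imwrite("pics/w4c.png",cv2.resize(a,None,fx=5,fy=5,interpolation=cv2.INTER_CUBIC))
E
```

```text
time_s: 5.85
tool_pos: [0.5183, -0.1481, 0.1934]
tool_rot: [180.0, 0.1, -28.7]
force: [-0.5, -0.5, -1.0]
grip_width: 0.024
time_s: 5.98
tool_pos: [0.5191, -0.1482, 0.1945]
tool_rot: [180.0, 0.0, -28.7]
force: [0.6, -0.0, -1.1]
grip_width: 0.0238
[ 0.5192 -0.1481  0.1947] [0.0009 0.0015]
```

View pics/w4c.png

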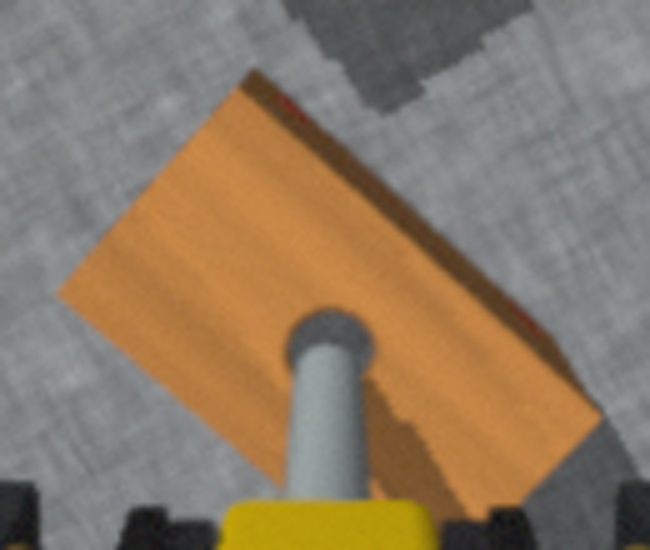

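```bash
python3 - <<'E'
from bore import *
c=vision.get_calibration("wrist");c["pose"]=np.load("w4.npy")
T=sensors.get_obs()["tool_pos"];yaw=-28.7
f=lambda u,v:(u/5+210,v/5+130)
b=onz("wrist",*f(330,352),.07,c);t=onz("wrist",*f(328,379),T[2]-.1148,c)
print(b,t,T,delta(T,yaw,b),delta(t,yaw,b))
E
```

```text
[ 0.5193 -0.1498  0.07  ] [ 0.5177 -0.1518  0.0799] [ 0.5192 -0.1481  0.1947] [0.0009 0.0014] [ 0.0004 -0.0025]
```

```bash
python3 -m inch '{"dp":[[0,-0.002,0],[0,0,0.007],[0,0,0.007],[0,0,0.006],[0,0,0]],"turn":[0,0,0,0,0]}'; python3 - <<'E'
from bore import *
c=vision.get_calibration("wrist");np.save("w5.npy",c["pose"]);im=vision.read_camera("wrist");cv2.imwrite("pics/w5.png",im)
o=sensors.get_obs();print(o["tool_pos"],o["force"],o["wrist_torque"])
a=im[130:240,210:340];cv2.imwrite("pics/w5c.png",cv2.resize(a,None,fx=5,fy=5,interpolation=cv2.INTER_CUBIC))
E
```

```text
time_s: 6.65
tool_pos: [0.5196, -0.1459, 0.1737]
tool_rot: [180.0, 0.1, -28.6]
force: [0.0, 0.2, -1.5]
grip_width: 0.0238
[ 0.52   -0.1459  0.1742] [ 0.5537 -0.4923 -0.6655] [-0.0388 -0.0831 -0.0013]
```

View pics/w5c.png

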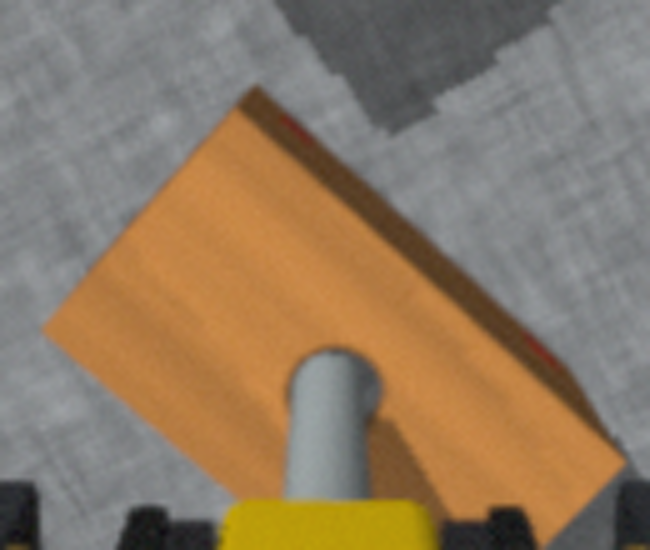

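```bash
python3 -m inch '{"dp":[[0.001,0.001,0],[0,0,0.006],[0,0,0.006],[0,0,0.004],[0,0,0]],"turn":[0,0,0,0,0]}';python3 -m inch '{"dp":[[0,0,0.004],[0,0,0.003],[0,0,0]],"turn":[0,0,0]}'
```

```text
time_s: 7.32
tool_pos: [0.5202, -0.1472, 0.158]
tool_rot: [180.0, 0.1, -28.6]
force: [0.6, 0.7, -0.2]
grip_width: 0.024
time_s: 7.7
tool_pos: [0.5208, -0.1473, 0.1518]
tool_rot: [180.0, -0.0, -28.6]
force: [-0.5, -0.4, 0.4]
grip_width: 0.0238
```

```bash
python3 -m inch '{"dp":[[0,0,0.003],[0,0,0.003],[0,0,0]],"turn":[0,0,0]}';python3 -m inch '{"dp":[[0,0,0.003],[0,0,0]],"turn":[0,0]}'
```

```text
time_s: 8.07
tool_pos: [0.5222, -0.147, 0.1513]
tool_rot: [180.0, -0.2, -28.6]
force: [-8.5, 3.1, 29.8]
grip_width: 0.0239
time_s: 8.32
tool_pos: [0.5241, -0.1468, 0.1507]
tool_rot: [-179.9, -0.5, -28.6]
force: [-8.0, 3.5, 38.7]
grip_width: 0.0246
```

Firm contact came at tip height of about 37 mm, which is the blind depth, so block 1 is blind. I'll lift and go to block 2.

```bash
python3 -m inch '{"dp":[[0,0,-0.02],[0,0,-0.025],[0,0,-0.02],[-0.012,-0.03,0],[-0.012,-0.035,0],[-0.012,-0.03,0],[0,-0.015,0],[0,0,0]],"turn":[0,0,0,0,0,0,0,0]}'; python3 -m inch '{"dp":[[0,0,0],[0,0,0]],"turn":[0,0]}'
python3 - <<'E'
from h import *
c=vision.get_calibration("wrist");im=vision.read_camera("wrist");cv2.imwrite("pics/w6.png",im);np.save("w6.npy",c["pose"]);print(sensors.get_obs()["tool_pos"],sensors.get_obs()["tool_rot"])
E
```

```text
time_s: 9.32
tool_pos: [0.5421, -0.0332, 0.2074]
tool_rot: [180.0, -0.0, -28.5]
force: [-0.0, -0.2, -1.7]
grip_width: 0.0239
time_s: 9.57
tool_pos: [0.5415, -0.0352, 0.2073]
tool_rot: [180.0, 0.0, -28.8]
force: [0.0, 0.4, -1.1]
grip_width: 0.0246
[ 0.54154341 -0.03488426  0.20741095] [ 1.79970655e+02  3.76699603e-03 -2.87402196e+01]
```

View pics/w6.png

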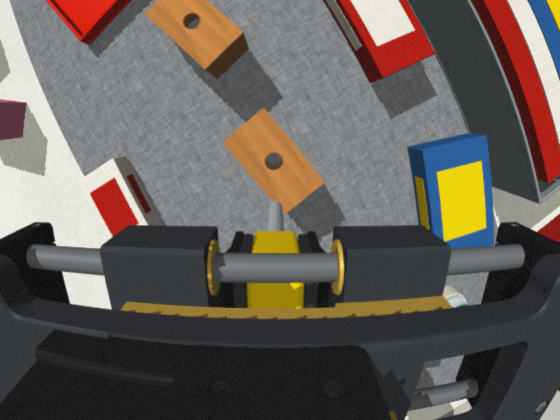

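Bore 2 is at (274,161), bore 3 at (192,21), and the pin tip at about (275,205).

```bash
python3 - <<'E'
a=__import__('cv2')
im=a.imread("pics/w6.png")[100:240,210:340];a.imwrite("pics/w6c.png",a.resize(im,None,fx=4,fy=4,interpolation=a.INTER_CUBIC))
E
```

```text
(no output)
```

View pics/w6c.png

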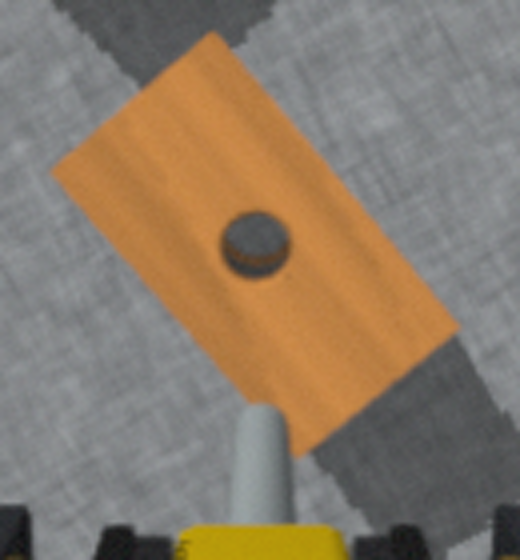

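```bash
python3 - <<'E'
from bore import *
c=vision.get_calibration("wrist");c["pose"]=np.load("w6.npy")
T=sensors.get_obs()["tool_pos"];yaw=-28.74
f=lambda u,v:(u/4+210,v/4+100)
b=onz("wrist",*f(256,244),.07,c);t=onz("wrist",*f(263,425),T[2]-.115,c)
print(b,t,delta(T,yaw,b),delta(t,yaw,b))
g=lambda u,v:onz("wrist",*f(u,v),.07,c)
P=[g(213,32),g(52,172),g(300,457),g(459,327)];print(P,np.mean(P,0))
for i,j in ((1,2),(0,3)):print(np.degrees(np.arctan2(*(P[i]-P[j])[1::-1])))
print("b3",onz("wrist",192,21,.07,c))
E
```

```text
[ 0.5566 -0.0059  0.07  ] [ 0.5401 -0.0394  0.0924] [-0.0007 -0.0327] [-0.0016 -0.0373]
[array([0.5716, 0.0416, 0.07  ]), array([0.5237, 0.0318, 0.07  ]), array([ 0.5413, -0.0556,  0.07  ]), array([ 0.5891, -0.0458,  0.07  ])] [ 0.5564 -0.007   0.07  ]
101.42249842210867
101.32154421684433
b3 [0.5547 0.1504 0.07  ]
```

```bash
python3 -m inch '{"dp":[[-0.001,-0.018,0],[0,-0.0185,0],[0,0,0.007],[0,0,0.007],[0,0,0],[0,0,0]],"turn":[0,0,0,0,0,0]}'
python3 - <<'E'
from bore import *
c=vision.get_calibration("wrist");np.save("w7.npy",c["pose"]);im=vision.read_camera("wrist");cv2.imwrite("pics/w7.png",im)
o=sensors.get_obs();print(o["tool_pos"],delta(o["tool_pos"],o["tool_rot"][2],(.5566,-.0062)))
a=im[130:240,210:340];cv2.imwrite("pics/w7c.png",cv2.resize(a,None,fx=5,fy=5,interpolation=cv2.INTER_CUBIC))
E
```

```text
time_s: 10.38
tool_pos: [0.5581, -0.0017, 0.1935]
tool_rot: [180.0, -0.0, -28.7]
force: [-0.5, -0.4, -1.2]
grip_width: 0.0236
[ 0.5583 -0.0016  0.1937] [0.0007 0.0049]
```

View pics/w7c.png

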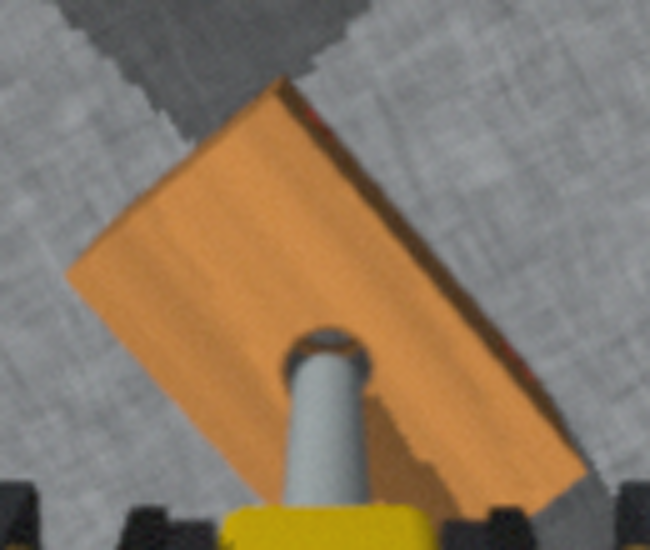

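```bash
python3 -m inch '{"dp":[[0,0,0.007],[0,0,0.007],[0,0,0.006],[0,0,0]],"turn":[0,0,0,0]}'
python3 - <<'E'
from bore import *
im=vision.read_camera("wrist");cv2.imwrite("pics/w8.png",im)
o=sensors.get_obs();print(o["tool_pos"],o["force"])
a=im[130:240,210:340];cv2.imwrite("pics/w8c.png",cv2.resize(a,None,fx=5,fy=5,interpolation=cv2.INTER_CUBIC))
E
```

```text
time_s: 10.92
tool_pos: [0.5578, -0.001, 0.1727]
tool_rot: [180.0, 0.1, -28.6]
force: [0.4, 0.2, -1.4]
grip_width: 0.0239
[ 0.5581 -0.0009  0.1732] [-0.9544 -0.8731 -0.7975]
```

View pics/w8c.png

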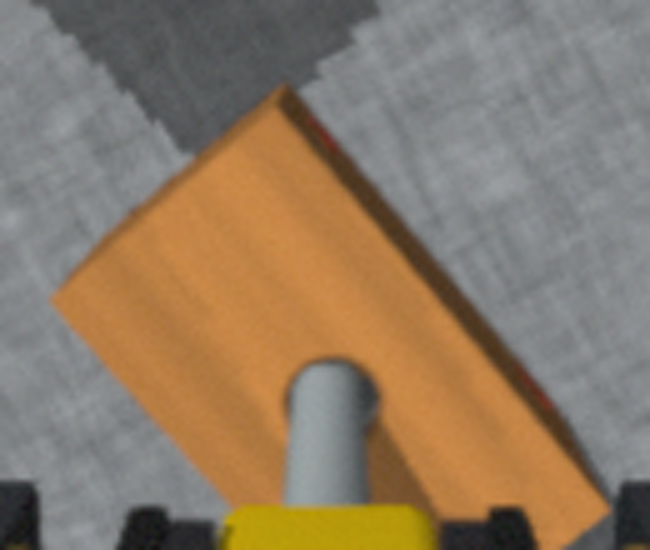

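The tip is inside the bore, slightly towards the far-left rim. I'll centre it and go deeper.

```bash
python3 -m inch '{"dp":[[0.001,0.001,0],[0,0,0.006],[0,0,0.006],[0,0,0.005],[0,0,0]],"turn":[0,0,0,0,0]}';python3 -m inch '{"dp":[[0,0,0.004],[0,0,0.003],[0,0,0]],"turn":[0,0,0]}';python3 -m inch '{"dp":[[0,0,0.003],[0,0,0]],"turn":[0,0]}'
```

```text
time_s: 11.6
tool_pos: [0.5582, -0.0023, 0.1559]
tool_rot: [180.0, 0.1, -28.6]
force: [-0.9, 0.1, -1.4]
grip_width: 0.024
time_s: 11.98
tool_pos: [0.5585, -0.0024, 0.1492]
tool_rot: [180.0, 0.0, -28.6]
force: [0.4, 0.4, -0.6]
grip_width: 0.024
time_s: 12.22
tool_pos: [0.5585, -0.0024, 0.1463]
tool_rot: [180.0, 0.0, -28.6]
force: [-0.1, -0.3, -1.5]
grip_width: 0.0234
```

```bash
python3 -m inch '{"dp":[[0,0,0.005],[0,0,0.005],[0,0,0]],"turn":[0,0,0]}';python3 -m inch '{"dp":[[0,0,0.005],[0,0,0.005],[0,0,0]],"turn":[0,0,0]}'
```

```text
time_s: 12.6
tool_pos: [0.5582, -0.0024, 0.1358]
tool_rot: [180.0, 0.1, -28.6]
force: [0.3, -0.1, -0.9]
grip_width: 0.0236
time_s: 12.98
tool_pos: [0.5583, -0.0024, 0.1259]
tool_rot: [180.0, 0.1, -28.6]
force: [0.7, 0.2, -1.3]
grip_width: 0.0237
```

Block 2 is through. I'll lower the pin gently to the table.

```bash
python3 -m inch '{"dp":[[0,0,0.004],[0,0,0.004],[0,0,0]],"turn":[0,0,0]}';python3 -m inch '{"dp":[[0,0,0.002],[0,0,0]],"turn":[0,0]}'
```

```text
time_s: 13.35
tool_pos: [0.5584, -0.0023, 0.1181]
tool_rot: [180.0, 0.0, -28.6]
force: [-0.0, -0.6, -1.1]
grip_width: 0.0239
time_s: 13.6
tool_pos: [0.5586, -0.0024, 0.1164]
tool_rot: [180.0, 0.0, -28.6]
force: [0.9, 0.3, -0.9]
grip_width: 0.0238
```

```bash
python3 -m inch '{"dp":[[0,0,0.001],[0,0,0]],"turn":[0,0]}'; python3 -m inch '{"dp":[[0,0,0],[0,0,0],[0,0,0],[0,0,-0.03],[0,0,-0.035],[0,0,-0.035],[0,0.03,0],[0,0,0]],"turn":[0,0,0,0,0,0,0,0]}' -0.2
python3 - <<'E'
from bore import *
c=vision.get_calibration("wrist");np.save("w9.npy",c["pose"]);im=vision.read_camera("wrist");cv2.imwrite("pics/w9.png",im)
cv2.imwrite("pics/s9.png",vision.read_camera("side"))
cv2.imwrite("pics/c9.png",vision.read_camera("scene"))
E
```

```text
time_s: 13.85
tool_pos: [0.5587, -0.0024, 0.1155]
tool_rot: [180.0, -0.0, -28.6]
force: [0.2, -0.7, -0.5]
grip_width: 0.0242
time_s: 14.85
tool_pos: [0.5439, -0.0313, 0.216]
tool_rot: [179.9, -0.1, -28.8]
force: [-0.7, 1.2, 0.3]
grip_width: 0.0522
```

View pics/w9.png

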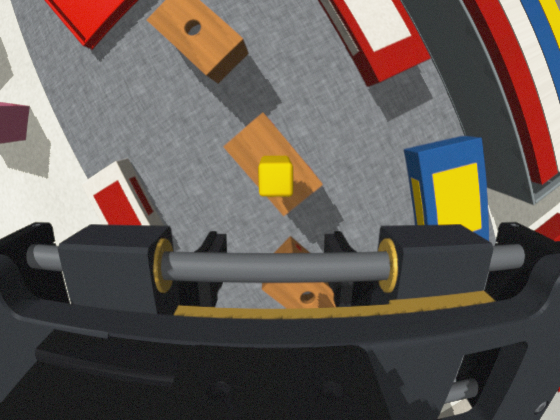

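View pics/s9.png

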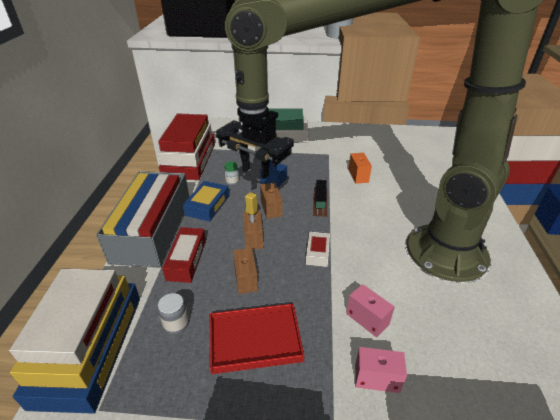

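View pics/c9.png

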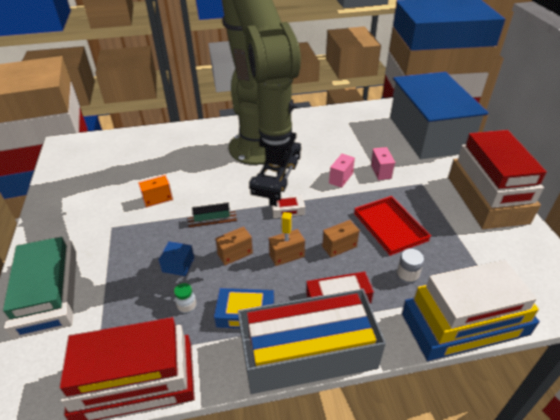

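The pin stands in block 2, with its handle at (275,176) in the wrist picture and (286,222) in the scene picture. Next is block 3.

```bash
python3 -m inch '{"dp":[[-0.0195,-0.034,0],[-0.0195,-0.034,0],[-0.0195,-0.034,0],[-0.0195,-0.034,0],[0,0,0],[0,0,0],[0,0,0],[0,0,0]],"turn":[0,0,0,0,-10.4,-10.4,-10.4,-10.4]}' -1;python3 -m inch '{"dp":[[0,0,0],[0,0,0]],"turn":[0,0]}'
python3 - <<'E'
from bore import *
c=vision.get_calibration("wrist");np.save("w10.npy",c["pose"]);im=vision.read_camera("wrist");cv2.imwrite("pics/w10.png",im)
o=sensors.get_obs();print(o["tool_pos"],o["tool_rot"],o["qpos"])
E
```

```text
time_s: 16.0
tool_pos: [0.5407, 0.1294, 0.2152]
tool_rot: [-179.9, 0.0, 13.4]
force: [-0.2, -0.1, -0.6]
grip_width: 0.0871
time_s: 16.25
tool_pos: [0.5409, 0.1286, 0.2153]
tool_rot: [-180.0, 0.0, 12.8]
force: [0.6, -0.4, 0.2]
grip_width: 0.0871
[0.5409 0.1285 0.2154] [-179.9843    0.011    12.8705] [ 25.5002  11.5353 -46.7849  95.979    8.6124  76.2253  -9.897 ]
```

View pics/w10.png

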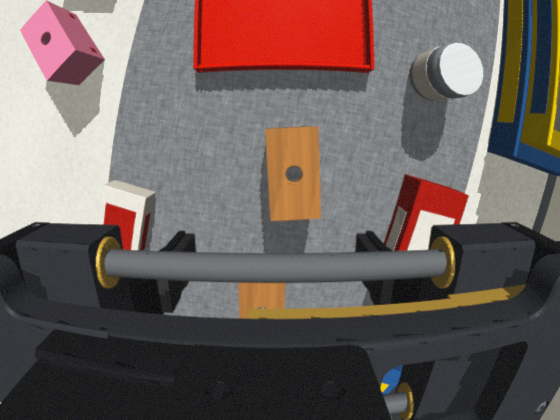

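Block 3 is at (293,173), square to the jaws, and the near tray edge is at row 70.

```bash
python3 - <<'E'
from bore import *
im=cv2.imread("pics/w10.png");c=vision.get_calibration("wrist");c["pose"]=np.load("w10.npy")
hsv=cv2.cvtColor(im,cv2.COLOR_BGR2HSV)
m=cv2.inRange(hsv,(8,100,120),(20,220,255));m[:110]=0;m[228:]=0;m[:,:240]=0;m[:,345:]=0
cs,_=cv2.findContours(m,cv2.RETR_EXTERNAL,cv2.CHAIN_APPROX_NONE);k=max(cs,key=cv2.contourArea)
P=np.array([onz("wrist",*p[0],.07,c)[:2] for p in k],np.float32)*1000
print(cv2.minAreaRect(P)); print("bore",onz("wrist",293.5,173,.07,c))
T=sensors.get_obs();print(delta(T["tool_pos"],12.87,onz("wrist",293.5,173,.07,c)))
m=cv2.inRange(hsv,(0,150,100),(6,255,255))|cv2.inRange(hsv,(174,150,100),(180,255,255))
# outer near corners of tray rim
for p in [(194,70),(373,70)]:print("tray near",onz("wrist",*p,.025,c))
a=im[0:90,180:390];cv2.imwrite("pics/w10c.png",cv2.resize(a,None,fx=3.7,fy=3.7,interpolation=cv2.INTER_CUBIC))
E
```

```text
((553.8767700195312, 151.30776977539062), (49.924869537353516, 90.41481018066406), 15.849882125854492)
bore [0.5537 0.1526 0.07  ]
[ 0.0178 -0.0207]
tray near [0.4263 0.2351 0.025 ]
tray near [0.6171 0.2801 0.025 ]
```

View pics/w10c.png

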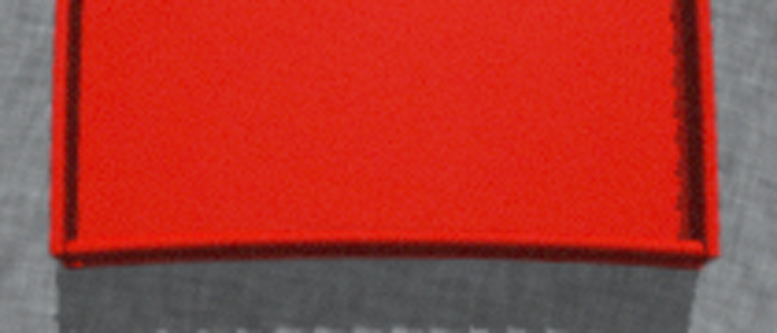

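```bash
python3 -m inch '{"dp":[[0.018,-0.0195,0],[0,0,0],[0,0,0.04],[0,0,0.04],[0,0,0.02],[0,0,0],[0,0,0]],"turn":[0,-3,0,0,0,0,0]}'
python3 - <<'E'
from bore import *
o=sensors.get_obs();T=o["tool_pos"];y=o["tool_rot"][2];print(T,y,delta(T,y,(.5539,.1515)))
cv2.imwrite("pics/w11.png",vision.read_camera("wrist"))
E
```

```text
time_s: 17.18
tool_pos: [0.5552, 0.1517, 0.1171]
tool_rot: [180.0, -0.1, 16.0]
force: [0.2, 0.2, 0.5]
grip_width: 0.087
[0.5552 0.1517 0.1171] 15.958710612999793 [-0.0013 -0.0002]
```

View pics/w11.png

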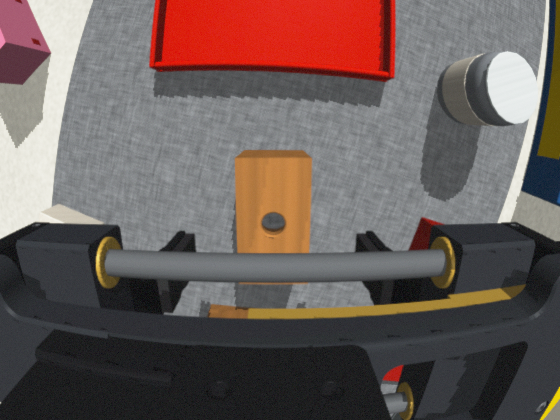

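Block 3 sits centred between the fingers. I'll descend and grip.

```bash
python3 -m inch '{"dp":[[-0.001,0,0.03],[0,0,0.03],[0,0,0.02],[0,0,0],[0,0,0]],"turn":[0,0,0,0,0]}'; python3 -m inch '{"dp":[[0,0,0],[0,0,0],[0,0,0],[0,0,0]],"turn":[0,0,0,0]}' 1 35
```

```text
time_s: 17.85
tool_pos: [0.5542, 0.1513, 0.0368]
tool_rot: [180.0, -0.1, 16.0]
force: [0.7, -0.0, 0.0]
grip_width: 0.0867
time_s: 18.35
tool_pos: [0.5533, 0.1508, 0.0356]
tool_rot: [180.0, -0.0, 16.0]
force: [0.0, -0.3, -0.7]
grip_width: 0.055
```

```bash
python3 -m inch '{"dp":[[0,0,0],[0,0,0]],"turn":[0,0]}' 1 35; python3 -m inch '{"dp":[[0,0,-0.03],[0,0,-0.04],[0,0,0],[0,0,0]],"turn":[0,0,0,0]}'
python3 - <<'E'
from bore import *
c=vision.get_calibration("wrist");np.save("w12.npy",c["pose"]);im=vision.read_camera("wrist");cv2.imwrite("pics/w12.png",im)
o=sensors.get_obs();print(o["tool_pos"],o["tool_rot"])
E
```

```text
time_s: 18.6
tool_pos: [0.5535, 0.1509, 0.0356]
tool_rot: [180.0, -0.0, 16.0]
force: [1.0, 0.3, 0.6]
grip_width: 0.0493
time_s: 19.1
tool_pos: [0.5522, 0.1503, 0.1043]
tool_rot: [180.0, 0.1, 16.0]
force: [-0.5, 0.5, -3.7]
grip_width: 0.0491
[0.5519 0.1502 0.1038] [179.9924   0.1809  15.9715]
```

View pics/w12.png

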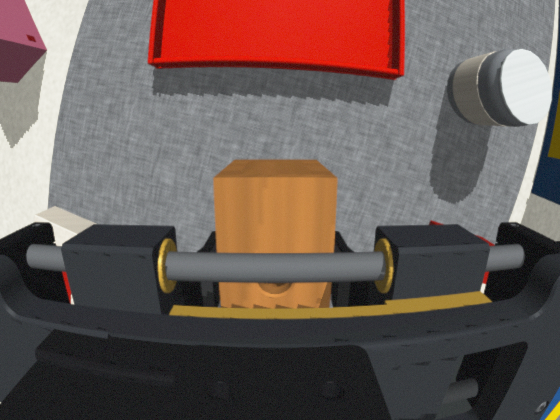

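```bash
python3 -m inch '{"dp":[[0,0,-0.03],[0.015,-0.03,-0.02],[0.02,-0.03,0],[0.015,-0.03,0],[0,0,0],[0,0,0],[0,0,0]],"turn":[0,0,0,0,2.7,0,0]}'
python3 - <<'E'
from bore import *
c=vision.get_calibration("wrist");np.save("w13.npy",c["pose"]);im=vision.read_camera("wrist");cv2.imwrite("pics/w13.png",im)
o=sensors.get_obs();print(o["tool_pos"],o["tool_rot"])
E
```

```text
time_s: 20.02
tool_pos: [0.5762, 0.2501, 0.1543]
tool_rot: [180.0, 0.1, 13.3]
force: [0.0, -0.9, -2.7]
grip_width: 0.0494
[0.5764 0.2501 0.1547] [179.9631   0.0783  13.2464]
```

View pics/w13.png

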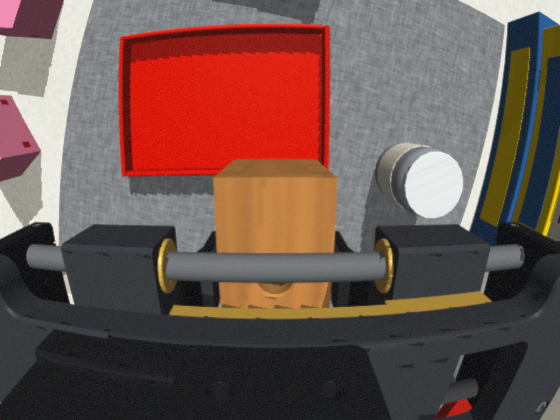

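The whole tray is visible: rim corners at about (121,38), (329,26), (124,175) and roughly (329,172).

```bash
python3 - <<'E'
from bore import *
im=cv2.imread("pics/w13.png");c=vision.get_calibration("wrist");c["pose"]=np.load("w13.npy")
A,B,C=[onz("wrist",*p,.025,c)[:2] for p in [(121,38),(329,26),(124,174)]]
D=onz("wrist",329,165,.025,c)[:2]
print(A,B,C,D)
yw=np.degrees(np.arctan2(*(B-A)[::-1]));print(yw,np.linalg.norm(B-A),np.linalg.norm(A-C),np.degrees(np.arctan2(*(A-C)[::-1]))-90)
print("centre",(B+C)/2)
a=im[15:190,110:345];cv2.imwrite("pics/w13c.png",cv2.resize(a,None,fx=3.3,fy=3.3,interpolation=cv2.INTER_CUBIC))
E
```

```text
[0.3959 0.3702] [0.587  0.4158] [0.4275 0.2397] [0.6169 0.2909]
13.431999230370478 0.19645502009918156 0.13427014555576844 13.641077145099942
centre [0.5072 0.3277]
```

View pics/w13c.png

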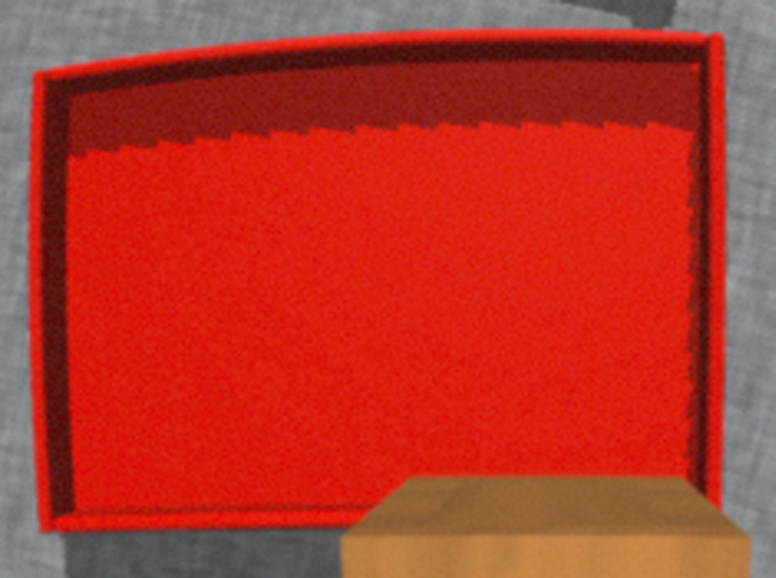

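```bash
python3 -m inch '{"dp":[[-0.007,-0.045,0],[0,-0.046,0],[0,0,0],[0,0,0.03],[0,0,0.03],[0,0,0],[0,0,0]],"turn":[0,0,0,0,0,0,0]}'
python3 - <<'E'
from bore import *
o=sensors.get_obs();T=o["tool_pos"];y=o["tool_rot"][2];print(T,y,delta(T,y,(.549,.337)),o["force"])
E
```

```text
time_s: 20.95
tool_pos: [0.5496, 0.3379, 0.0966]
tool_rot: [-180.0, -0.1, 13.2]
force: [0.9, 0.1, -1.7]
grip_width: 0.0496
[0.5496 0.3379 0.0966] 13.2282247961628 [-0.0008  0.0007] [ 0.877   0.0736 -1.7262]
```

```bash
python3 -m inch '{"dp":[[0,0,0.025],[0,0,0.02],[0,0,0.006],[0,0,0]],"turn":[0,0,0,0]}';python3 -m inch '{"dp":[[0,0,0.002],[0,0,0.002],[0,0,0]],"turn":[0,0,0]}'
```

```text
time_s: 21.45
tool_pos: [0.5488, 0.3381, 0.0445]
tool_rot: [-180.0, 0.0, 13.3]
force: [-0.1, 0.4, -2.3]
grip_width: 0.0495
time_s: 21.82
tool_pos: [0.5489, 0.3381, 0.0407]
tool_rot: [180.0, -0.0, 13.3]
force: [-0.2, -0.8, -2.6]
grip_width: 0.0496
```

```bash
python3 -m inch '{"dp":[[0,0,0.001],[0,0,0]],"turn":[0,0]}';python3 -m inch '{"dp":[[0,0,0],[0,0,0]],"turn":[0,0]}' 0.1;python3 -m inch '{"dp":[[0,0,-0.035],[0,0,-0.045],[0,0,-0.045],[0,0,0]],"turn":[0,0,0,0]}'
python3 - <<'E'
from bore import *
c=vision.get_calibration("wrist");np.save("w14.npy",c["pose"]);im=vision.read_camera("wrist");cv2.imwrite("pics/w14.png",im)
cv2.imwrite("pics/s14.png",vision.read_camera("side"))
o=sensors.get_obs();print(o["tool_pos"],o["tool_rot"])
E
```

```text
time_s: 22.08
tool_pos: [0.549, 0.3381, 0.0406]
tool_rot: [180.0, -0.0, 13.3]
force: [-1.7, -1.4, 5.5]
grip_width: 0.0495
time_s: 22.32
tool_pos: [0.549, 0.3382, 0.0406]
tool_rot: [180.0, -0.0, 13.3]
force: [-1.8, -2.0, 6.3]
grip_width: 0.05
time_s: 22.82
tool_pos: [0.5507, 0.3402, 0.1687]
tool_rot: [-179.9, -0.4, 13.3]
force: [0.7, -0.2, -3.9]
grip_width: 0.0493
[0.5487 0.3378 0.1639] [179.9691   0.0085  13.2783]
```

View pics/w14.png

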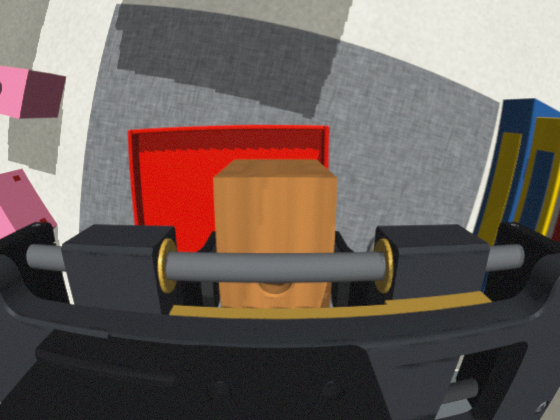

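View pics/s14.png

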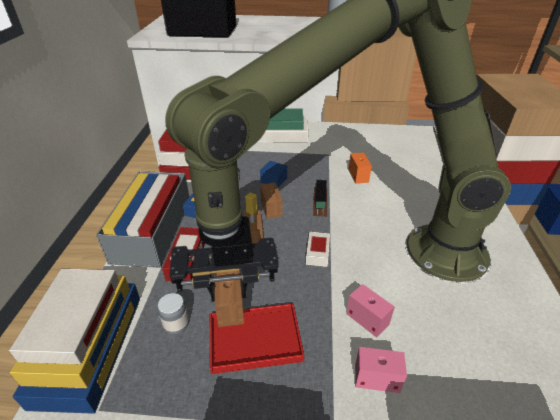

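The opening I set (0.1, about 48 mm) was below the block width, so the block is still held. I'll lower it again and open properly.

```bash
python3 -m inch '{"dp":[[0,0,0.04],[0,0,0.04],[0,0,0.03],[0,0,0.01],[0,0,0],[0,0,0.003],[0,0,0.002],[0,0,0]],"turn":[0,0,0,0,0,0,0,0]}';python3 -m inch '{"dp":[[0,0,0],[0,0,0],[0,0,0]],"turn":[0,0,0]}' -0.45
```

```text
time_s: 23.92
tool_pos: [0.5492, 0.3384, 0.0407]
tool_rot: [180.0, -0.1, 13.3]
force: [-0.6, -1.1, 3.6]
grip_width: 0.0497
time_s: 24.3
tool_pos: [0.5489, 0.3381, 0.0395]
tool_rot: [180.0, -0.0, 13.3]
force: [0.6, 0.4, 0.1]
grip_width: 0.0625
```

```bash
python3 -m inch '{"dp":[[0,0,-0.04],[0,0,-0.05],[0,0,-0.05],[0,0,-0.04],[0,0,0],[0,0,0]],"turn":[0,0,0,0,0,0]}'
python3 - <<'E'
from bore import *
c=vision.get_calibration("wrist");np.save("w15.npy",c["pose"]);im=vision.read_camera("wrist");cv2.imwrite("pics/w15.png",im)
cv2.imwrite("pics/s15.png",vision.read_camera("side"))
o=sensors.get_obs();T=o["tool_pos"];y=o["tool_rot"][2];print(T,y,delta(T,y,(.5193,-.1500)))
E
```

```text
time_s: 25.05
tool_pos: [0.5486, 0.3377, 0.2188]
tool_rot: [180.0, 0.0, 13.3]
force: [0.7, -0.6, -1.3]
grip_width: 0.0632
[0.5482 0.3374 0.2178] 13.274305880911704 [-0.1401  0.4677]
```

View pics/w15.png

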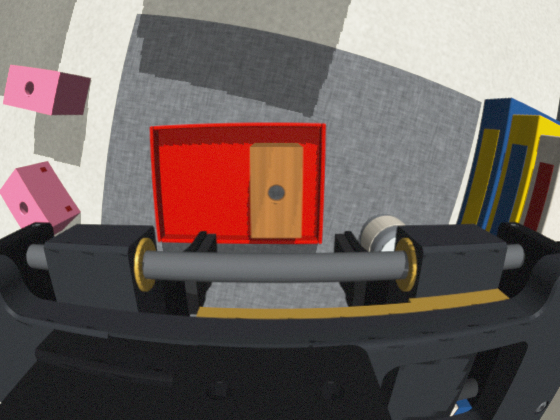

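View pics/s15.png

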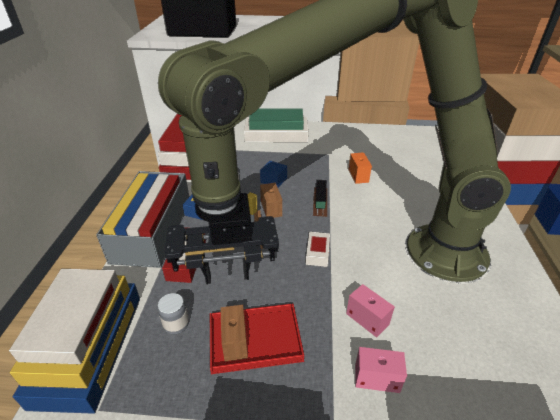

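Block 3 is flat in the right half of the tray, with its bore at (276,192). Now block 1.

```bash
python3 -m inch '{"dp":[[-0.0156,0.0545,0],[-0.0156,0.0545,0],[-0.0156,0.0545,0],[-0.0156,0.0545,0],[-0.0156,0.0545,0],[-0.0156,0.0545,0],[-0.0156,0.0545,0],[-0.0156,0.0545,0]],"turn":[0,0,0,0,0,0,0,0]}' -1;python3 -m inch '{"dp":[[-0.0156,0.054,0],[0,0,0],[0,0,0]],"turn":[0,-6,0]}'
python3 - <<'E'
from bore import *
c=vision.get_calibration("wrist");np.save("w16.npy",c["pose"]);im=vision.read_camera("wrist");cv2.imwrite("pics/w16.png",im)
o=sensors.get_obs();T=o["tool_pos"];y=o["tool_rot"][2];print(T,y,delta(T,y,(.5193,-.1500)),o["qpos"])
E
```

```text
time_s: 26.15
tool_pos: [0.5264, -0.1168, 0.2184]
tool_rot: [-180.0, 0.1, 13.3]
force: [1.2, -0.2, 0.0]
grip_width: 0.0869
time_s: 26.52
tool_pos: [0.5239, -0.1713, 0.2182]
tool_rot: [-179.9, 0.1, 19.2]
force: [-0.1, 0.5, -0.9]
grip_width: 0.0868
[ 0.5243 -0.1704  0.2185] 19.201204857059647 [ 0.002  -0.0209] [ 47.956    9.1303 -36.0239  96.5504   5.4614  76.2074  30.1647]
```

View pics/w16.png

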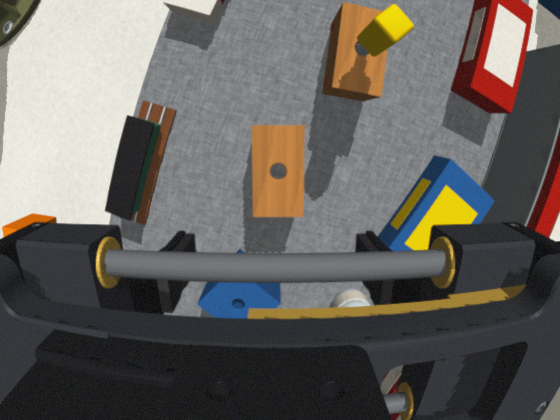

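Block 1 is at (278,170) and the pin is standing at (385,30).

```bash
python3 - <<'E'
from bore import *
im=cv2.imread("pics/w16.png");c=vision.get_calibration("wrist");c["pose"]=np.load("w16.npy")
hsv=cv2.cvtColor(im,cv2.COLOR_BGR2HSV)
m=cv2.inRange(hsv,(8,100,120),(20,220,255));m[:110]=0;m[228:]=0;m[:,:230]=0;m[:,320:]=0
cs,_=cv2.findContours(m,cv2.RETR_EXTERNAL,cv2.CHAIN_APPROX_NONE);k=max(cs,key=cv2.contourArea)
P=np.array([onz("wrist",*p[0],.07,c)[:2] for p in k],np.float32)*1000
print(cv2.minAreaRect(P)); b=onz("wrist",278.3,170.8,.07,c);print("bore",b)
T=sensors.get_obs();print(delta(T["tool_pos"],T["tool_rot"][2],b))
E
```

```text
((519.0593872070312, -149.74676513671875), (49.97084426879883, 89.19463348388672), 19.14729118347168)
bore [ 0.5196 -0.149   0.07  ]
[ 0.0026 -0.0217]
```

```bash
python3 -m inch '{"dp":[[0.0022,-0.021,0],[0,0,0.05],[0,0,0.05],[0,0,0.03],[0,0,0.02],[0,0,0.022],[0,0,0.01],[0,0,0]],"turn":[0,0,0,0,0,0,0,0]}';python3 - <<'E'
from bore import *
o=sensors.get_obs();T=o["tool_pos"];y=o["tool_rot"][2];print(T,y,delta(T,y,(.5192,-.1496)))
E
```

```text
time_s: 27.58
tool_pos: [0.5198, -0.1499, 0.0376]
tool_rot: [-180.0, 0.0, 19.3]
force: [-0.8, -0.0, 0.2]
grip_width: 0.0873
[ 0.5198 -0.1499  0.0376] 19.312215673859527 [-0.0005 -0.0004]
```

```bash
python3 -m inch '{"dp":[[0,0,0],[0,0,0],[0,0,0],[0,0,0],[0,0,0],[0,0,0],[0,0,0]],"turn":[0,0,0,0,0,0,0]}' 1 35
```

```text
time_s: 28.45
tool_pos: [0.5197, -0.1507, 0.0377]
tool_rot: [180.0, 0.0, 19.3]
force: [-1.9, 0.1, 3.3]
grip_width: 0.0497
```

```bash
python3 -m inch '{"dp":[[0,0,-0.04],[0,0,-0.055],[0,0,-0.06],[0,0,-0.057],[0,0,0]],"turn":[0,0,0,0,0]}';python3 -m inch '{"dp":[[0.0114,-0.051,0],[0.0114,-0.051,0],[0.0114,-0.051,0],[0.0114,-0.051,0],[0.0114,-0.051,0],[0.0114,-0.051,0],[0.0114,-0.051,0],[0.0114,-0.051,0]],"turn":[0,0,0,0,0,0,0,0]}';python3 -m inch '{"dp":[[0,0,0.03],[0,0,0.03],[0,0,0.03],[0,0,0],[0,0,0]],"turn":[6,0,0,0,0]}'
python3 - <<'E'
from bore import *
c=vision.get_calibration("wrist");np.save("w17.npy",c["pose"]);im=vision.read_camera("wrist");cv2.imwrite("pics/w17.png",im)
o=sensors.get_obs();T=o["tool_pos"];y=o["tool_rot"][2];print(T,y,delta(T,y,(.4652,.3175)),o["qpos"])
E
```

```text
time_s: 29.08
tool_pos: [0.5226, -0.1507, 0.2541]
tool_rot: [179.7, -0.4, 19.3]
force: [-0.1, 0.4, -3.7]
grip_width: 0.0497
time_s: 30.08
tool_pos: [0.4701, 0.2656, 0.2475]
tool_rot: [180.0, 0.1, 19.3]
force: [1.1, 0.5, -2.2]
grip_width: 0.05
time_s: 30.7
tool_pos: [0.4712, 0.265, 0.1597]
tool_rot: [-180.0, 0.0, 13.3]
force: [0.1, -0.7, -2.6]
grip_width: 0.0495
[0.4716 0.2652 0.1603] 13.282353556264859 [ 0.0057 -0.0524] [ 17.702   14.2773 -56.2343 101.9401  12.5707  70.3784 -28.6815]
```

View pics/w17.png

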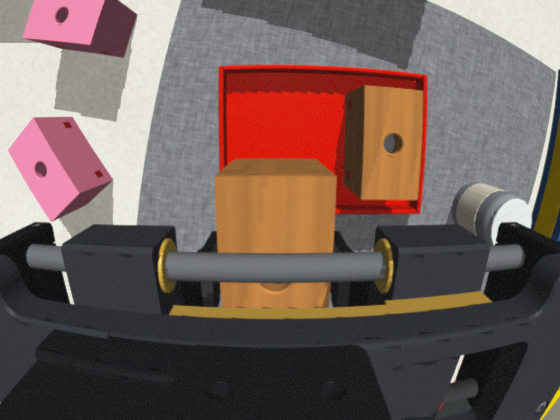

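```bash
python3 -m inch '{"dp":[[0.0055,-0.027,0],[0,-0.0255,0],[0,0,0],[0,0,0.03],[0,0,0.03],[0,0,0],[0,0,0]],"turn":[0,0,0,0,0,0,0]}'
python3 - <<'E'
from bore import *
c=vision.get_calibration("wrist");np.save("w18.npy",c["pose"]);im=vision.read_camera("wrist");cv2.imwrite("pics/w18.png",im)
o=sensors.get_obs();T=o["tool_pos"];y=o["tool_rot"][2];print(T,y,delta(T,y,(.4652,.3175)))
E
```

```text
time_s: 31.62
tool_pos: [0.4656, 0.3173, 0.1011]
tool_rot: [-180.0, -0.1, 13.2]
force: [0.4, -0.3, -2.4]
grip_width: 0.0498
[0.4657 0.3175 0.1013] 13.238893382363806 [-0.0005 -0.0001]
```

View pics/w18.png

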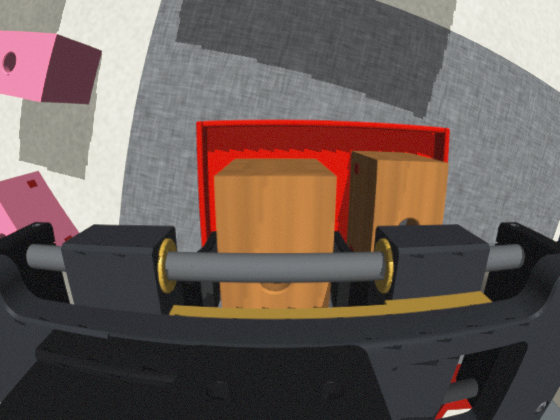

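```bash
python3 -m inch '{"dp":[[0,0,0.025],[0,0,0.02],[0,0,0.009],[0,0,0]],"turn":[0,0,0,0]}';python3 -m inch '{"dp":[[0,0,0.002],[0,0,0.002],[0,0,0]],"turn":[0,0,0]}'
```

```text
time_s: 32.17
tool_pos: [0.4642, 0.317, 0.0451]
tool_rot: [180.0, 0.1, 13.3]
force: [0.7, -0.0, -2.7]
grip_width: 0.0499
time_s: 32.55
tool_pos: [0.465, 0.3175, 0.0427]
tool_rot: [180.0, -0.1, 13.3]
force: [-1.6, -0.7, 4.3]
grip_width: 0.0502
```

Contact with the tray floor. I'll release, rise and check.

```bash
python3 -m inch '{"dp":[[0,0,0],[0,0,0],[0,0,0]],"turn":[0,0,0]}' -0.4;python3 -m inch '{"dp":[[0,0,-0.04],[0,0,-0.05],[0,0,-0.05],[0,0,-0.04],[0,0.05,0],[0,0.03,0],[0,0,0],[0,0,0]],"turn":[0,0,0,0,0,0,0,0]}'
python3 - <<'E'
from bore import *
c=vision.get_calibration("wrist");np.save("w19.npy",c["pose"]);im=vision.read_camera("wrist");cv2.imwrite("pics/w19.png",im)
cv2.imwrite("pics/s19.png",vision.read_camera("side"));cv2.imwrite("pics/c19.png",vision.read_camera("scene"))
E
```

```text
time_s: 32.92
tool_pos: [0.4645, 0.3171, 0.0414]
tool_rot: [-180.0, -0.0, 13.3]
force: [0.5, -0.1, 0.7]
grip_width: 0.06
time_s: 33.92
tool_pos: [0.4825, 0.2401, 0.2216]
tool_rot: [-180.0, -0.0, 13.3]
force: [-1.1, -0.1, -0.9]
grip_width: 0.0607
```

View pics/w19.png

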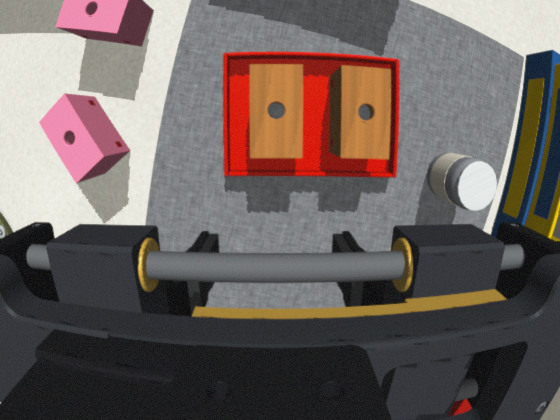

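View pics/s19.png

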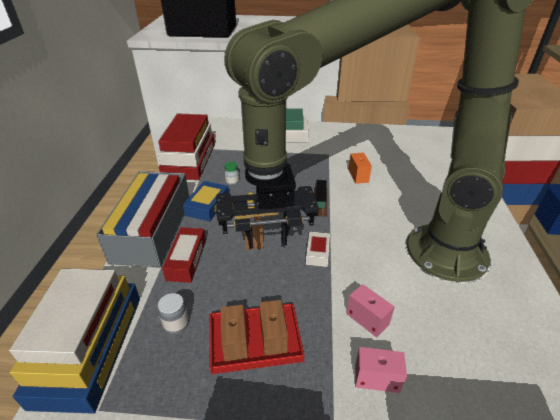

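View pics/c19.png

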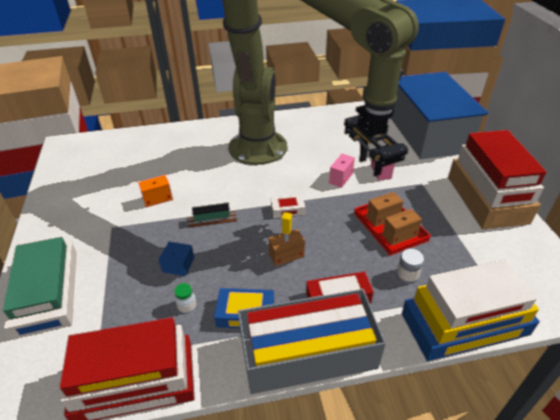

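Both blind blocks stand in the tray, with bores at (276,110) and (366,111) in the wrist picture. The pin stands in the middle block, with its handle top at about (287,215) in the scene picture. Next are number checks.

```bash
python3 - <<'E'
from bore import *
c=vision.get_calibration("wrist");c["pose"]=np.load("w19.npy")
n=lambda u,v,z:onz("wrist",u,v,z,c)[:2]
A,B,C,D=[n(*p,.025) for p in [(224,54),(398,59),(224,175),(396,177)]]
ct=(A+B+C+D)/4;y=np.arctan2(*(B-A)[::-1]);R=np.array([[np.cos(y),np.sin(y)],[-np.sin(y),np.cos(y)]])
print("tray",ct,np.degrees(y))
for p in [(276,110),(366,111)]:print(R@(n(*p,.075)-ct))
im=cv2.imread("pics/c19.png");hsv=cv2.cvtColor(im,cv2.COLOR_BGR2HSV)
m=cv2.inRange(hsv,(20,120,120),(35,255,255));s=m[195:250,270:305];ys,xs=np.nonzero(s);print("yellow scene rows",ys.min()+195,ys.max()+195,"cols",xs.min()+270,xs.max()+270)
for dz in (0,.033):
  print(dz,[np.round(proj("scene",(.557,-.0045,z+dz)),1) for z in (.102,.16)])
o=np.round(sensors.get_obs()["force"],1);print(o)
a=im[190:275,250:330];cv2.imwrite("pics/c19c.png",cv2.resize(a,None,fx=7,fy=7,interpolation=cv2.INTER_CUBIC))
E
```

```text
tray [0.5055 0.3267] 13.599769400431931
[-0.0412  0.0016]
[0.0452 0.0026]
yellow scene rows 212 233 cols 281 292
0 [array([287.9, 229.8]), array([287.9, 214.2])]
0.033 [array([287.9, 221. ]), array([287.8, 204.8])]
[-0.5  0.1 -1. ]
```

View pics/c19c.png

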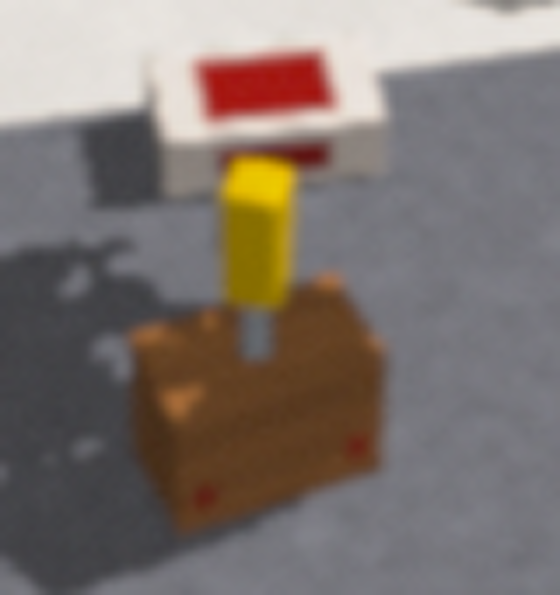

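```bash
python3 -c "
from cell import env
print(env.sign_off())"
```

```text
the job is handed in; nothing more can be done
None
```

I handed the job in at about 34 s: the pin stands in the middle block, and the two outer blocks are in the red tray. `sign_off` gives no verdict, so this rests on my own checks.

**Probing**
- **Block nearest the stand:** blind. The pin met firm resistance of 30–39 N with its tip about 37 mm above the table, which is the blind depth.
- **Middle block:** drilled through. The pin went right down with no resistance, and I released it there with its tip at the table. I did not pick this block up.
- **Third block:** not probed, because only one block is drilled through. I put it in the tray as blind.

**Last checks**
- **Blind blocks:** they stand upright in the tray at about (-41, +2) mm and (+45, +3) mm from its centre, inside the ±80 and ±55 mm limits. The tip-and-height evidence is visual, plus floor contact felt at release.
- **Pin:** it is upright, and its handle height in the scene picture matches the tip being on the table.
- **Arm and bystanders:** the arm was clear, with near-zero force. The other goods looked unmoved in the pictures; I did not measure them.

**Disagreements and a mishap**
- The scene and side cameras differed by about 6 mm on the blocks and 11 mm on the tray, so I used wrist-camera fixes for grasping and placing.
- My first release in the tray opened the fingers too little and lifted the third block again. I set it back down and released it properly.

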